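# Draw the sample dish out of the drying cabinet

### The job

The large sample dish is wanted from the two-tray drying cabinet. Turn the catch between the trays upright so that it frees them, then hook a fingertip behind the front lip of the tray that carries the large dish and draw that tray all the way out to its stop. Leave the other tray shut and the dishes lying untouched in their trays; pinch and lift nothing, and do not disturb the things standing round about.

Things in the scene. Friction and masses are not known exactly. Their poses are not given: they have to be found in the camera images.
- drying_cabinet: Low white drying cabinet, fixed: 140 deep (x), 250 wide (y), 70 mm high, with a clear lid through which the dishes are seen. Origin: centre of its underside, on the table; x points from front to back, y to its left, z up; its front faces the robot (-x). A 36 mm pillar parts the left tray (centre y = +71 mm) from the right (-71). Grey tray fronts: face at x = -74, z 8 to 66, |y| 20.5 to 121.5 mm.
- left_lip (a point): Pull lip of the left tray; moves with it. Point: top edge of the lip's back face, mid-width; at x -114, y +71, z 46 mm in the cabinet's frame when shut. Upright aluminium lip 76 mm wide (y), 4.5 thick, top bead at z 49, standing 40 mm in front of the grey tray front; the trough between is open above and at both ends, floor at z 9 mm. A finger behind the lip draws it along the cabinet's -x.
- right_lip (a point): The same point on the lip of the right tray (y = -71 mm).
- tray_left (a joint): How far the left tray is drawn out, m: 0 shut, 0.11 at its stop. Slides along the cabinet's -x against about 2 N of friction and stays where it is left.
- tray_right (a joint): The same for the right tray.
- catch_pivot (a point): Centre of the catch: x -79.5, y 0, z 48 mm in the cabinet's frame. Steel turn button on the pillar's front, a bar 72 long, 11 wide, 6 mm thick (x), turning in a plane parallel to the front; bar front face at x -82.5, pivot boss (15 mm dia) out to -85.5. Level, its ends lie 15 mm over both tray fronts and lock both trays; upright, either way round, it frees both and stands 14 mm above the lid.
- catch (a joint): Angle of the catch, rad: 0 level; positive with its left (+y) end raised; stops at +1.57 and -1.57 (upright). Clears the tray fronts beyond about 1.17 either way. Stays where it is left; turning takes about 0.035 N m (1.5 N pressed down on an end).
- sample_dish_centre (a point): Centre (half-way up) of the large sample dish: an open clear Petri dish of 91 mm diameter, 14 mm high, with dark specimens, lying loose in one of the two trays (left or right by chance) on the tray's floor, 14 mm above the cabinet's underside.
- small_dish_centre (a point): Centre (half-way up) of the small dish: 55 mm diameter, 12 mm high, lying loose in the other tray.
- tape: Bystander: roll of masking tape, 54 mm diameter, 19 mm high, flat on the table; origin at the centre of its underside.
- counter: Bystander: hand tally counter, 50 x 72 x 22 mm, lying on the table; origin at the centre of its underside.
- marker: Bystander: black marker pen, 135 mm long, 14 mm thick, lying on the table; origin at the centre of its underside.

How it is judged (in metres and radians):
On the way, in this order (a step that is already met when the one before it is completed fails the run):
1. the catch is turned upright, both trays still shut ((value of joint catch above 1.15 rad or value of joint catch below -1.15 rad) and value of joint each of tray_left, tray_right below 0.02 m), for 0.2 s.
2. the tray with the large dish is drawn out to its stop (((y of sample_dish_centre in the frame of drying_cabinet above 0 m and value of joint tray_left above 0.102 m and value of joint tray_right below 0.01 m) or (y of sample_dish_centre in the frame of drying_cabinet below 0 m and value of joint tray_right above 0.102 m and value of joint tray_left below 0.01 m))), for 0.2 s.
At the end, for the whole second after the job is handed in: The tray with the large dish is out to its stop (at least 102 of 110 mm) with the dish lying flat and at rest in it, the other tray is shut (within 10 mm), the catch is upright (at least 1.15 rad from level, clear of both tray fronts), and the small dish lies flat in its tray (((y of sample_dish_centre in the frame of drying_cabinet above 0 m and value of joint tray_left above 0.102 m and value of joint tray_right below 0.01 m) or (y of sample_dish_centre in the frame of drying_cabinet below 0 m and value of joint tray_right above 0.102 m and value of joint tray_left below 0.01 m)) and (value of joint catch above 1.15 rad or value of joint catch below -1.15 rad) and angle between each of sample_dish_centre, small_dish_centre's own z axis and vertical below 0.1 rad and height (world z) of sample_dish_centre between 0.012 and 0.03 m and height (world z) of small_dish_centre between 0.012 and 0.03 m and x of sample_dish_centre in the frame of drying_cabinet below -0.088 m and linear speed of sample_dish below 0.02 m/s); the robot touches nothing.
It fails at once if the wrong tray is drawn out ((y of sample_dish_centre in the frame of drying_cabinet above 0 m and value of joint tray_right above 0.03 m) or (y of sample_dish_centre in the frame of drying_cabinet below 0 m and value of joint tray_left above 0.03 m)).
It fails at once if a dish is lifted or tipped (height (world z) of any of sample_dish_centre, small_dish_centre above 0.045 m or angle between any of sample_dish_centre, small_dish_centre's own z axis and vertical above 0.3 rad).
It fails at once if a lip is pinched (its front face pressed by the fingers) (contact force between the fingers and left_lip_face above 3 N or contact force between the fingers and right_lip_face above 3 N).
It fails at once if a dish is touched (contact force between any of the arm, the fingers and sample_dish above 0.5 N or contact force between any of the arm, the fingers and small_dish above 0.5 N).
It fails at once if a bystander is moved (distance of any of tape, counter, marker from where it was at the start of the episode above 0.02 m).
It also fails if it takes over 48 s, if anything falls off the work surface, if the arm or the gripper's body presses on something with over 40 N, if the wrist force passes 120 N, or if a joint passes its speed limit or range.

### The arm

A 7-joint arm with a two-finger parallel gripper is mounted at the origin on a cart in front of the work surface, level with it; the furniture and walls round the work are solid. World frame = base frame: x ahead of the robot, y to its left, z up, the work surface at z = 0. Lengths are in mm, angles in rad, forces in N, time in s.
With the tool pointing down it reaches from about 400 to 875 mm from the base axis. Payload 4.4 kg.
Tool frame: the origin (TCP) lies at the very end of the fingers, on their centre line; the grasp point (between the pads) lies 19 mm behind it; z points along the fingers, x is the direction in which the jaws open and shut, and the axes are right-handed (so a half turn about z gives the same grasp; the last joint's range is limited). The gripper opens to 85 mm and grips with 20 to 120 N. Pads are 22 mm wide; open, the fingers measure 114 mm over their backs; the gripper's body (76 mm by 85 mm) begins 54 mm behind the grasp point. The pads swing forward as they close: fully open they stand 13 mm farther back than shut.
Start: joints at [1.21, 0.628, 0.038, 1.517, -0.027, 0.996, -0.02], TCP at [188.884, -621.965, 231.313] pointing down, gripper open.
Joint ranges: [-3.06, 3.06], [-0.37, 2.12], [-1.25, 1.32], [0.18, 2.47], [-1.1, 4.24], [0.23, 1.98], [-2.94, 2.94]. Speed limits (rad/s): [2.57, 2.57, 3.14, 3.14, 3.14, 3.14, 3.14].

### API

Orientations are given as [roll, pitch, yaw] about the fixed x, y, z axes, in that order (R = Rz(yaw) Ry(pitch) Rx(roll)).
In Python, from cell import ctrl, get_image, job, models gives the robot as it stands.
- The arm moves only by the tool move_arm, never from a script. Its argument "moves" is a list that holds one entry, the list of rows, each a list of 6 numbers: the shift along the tool's x, y, z in m, then the turn, a rotation vector about the tool's x, y, z in rad. A call has 1 to 20 rows; each row is the pose to reach, as a shift and turn from the pose commanded when the call began, along the tool's axes at that moment; what a row does not reach only later rows make up. A row lasts 1/8 s, in which the tool goes at most 62.5 mm and 10.7 degrees, less where a joint would pass 70% of its speed; a pose out of reach is approached as far as the arm can. A call with a gripper value outside its range is refused whole. "jaw" is the opening, from 0 (shut) to 1 (fully open), set as the call begins (left out, the last holds). The fingers move at their own pace and stop on an object; the grip force is fixed at half the most. Time passes only in rows, so rows that repeat a pose let the fingers close. It gives the time, the measured TCP pose, the force and the opening at its end, in the units of the state.
- ctrl.read_state(): the state, without advancing time (a new reading comes with each control period).
- get_image(name): name is "scene" or "top"; returns a dict with "color" (400x640x3 uint8, blue, green, red), "fov_y" (degrees; the focal length in pixels is half the picture's height over the tangent of half this angle, whatever the lens; pixels are square), "cx", "cy" (the principal point, pixels), "origin" and "orientation" of the camera in the world. Camera axes: x right, y up, looking along -z (the intrinsics and any distortion apply to the point x, -y, -z); pixel columns grow to the right and rows downward; lengths in mm; the calibration is good to about 2 mm. A picture is of the moment at which its call begins. There is no depth.
- job.finish_job(): hands the job in, once; it reports no verdict.
Trained networks look in the newest picture that a camera, given by its name, has taken for a name from the list of things; names that differ only in an ending like _2 or _b are one class to them, and where a whole thing is asked for, a point or a joint stands for the part that bears it (a point fixed in the world has none). Each returns a list of dicts, best first, with "score" (0 to 1); they miss things now and then, are a little off and sometimes report something else, mostly with a low value. They report only what shows in the picture. A call takes as long as a camera call.
- models.cut_out(camera, thing): "pixels" (400x640 bool, what is visible of it) and "uv" ([column, row] in pixels, amid what is visible of it).
- models.place_of(camera, thing): "uv" ([column, row] in pixels: a listed point, or the origin of a listed thing).
The state is a dict: "clock": time; "qpos": joint angles; "qd": joint speeds; "tau": joint torques, N m; "eef_pos": TCP position; "tool_rot": TCP orientation; "force": force on the tool from outside, world axes, zero at the start; "torque": the same for the moment, N m; "width": finger opening in mm.
Only numpy, scipy, OpenCV 4.12 (cv2) and the standard library are available. Lean on these libraries where they do the work, as an engineer would, in place of code of your own. Each camera call takes 0.05 s, during which the arm holds its last target.

## Working session

There is one attempt and no reset: what is moved stays moved. The work goes in short steps, Python scripts to look and compute and a tool call to move; the robot and the scene stay as the last step left them, time stands still between calls to the robot, and variables do not carry over. Pictures are saved under pics/ and viewed, and the job is handed in when it is done.

Besides the shell and the picture viewer there is one more tool, called after "Emit:" in YAML: its name, and indented under it one key for each argument. move_arm: Moves the arm, as the interface text tells. Its arguments: {"type":"object","properties":{"moves":{"type":"array","items":{"type":"array","items":{"type":"array","items":{"type":"number"}}}},"jaw":{"type":"number"}},"required":["moves"]}

```bash
ls; mkdir -p pics
cat > h.py <<'E'
import numpy as np, cv2
from cell import ctrl, get_image, job, models
from scipy.spatial.transform import Rotation as R
def ray(im,uv):
    f=200/np.tan(np.radians(im['fov_y'])/2)
    d=np.array([(uv[0]-im['cx'])/f,-(uv[1]-im['cy'])/f,-1])
    o=im['orientation']; o=np.array(o)
    M=o if o.shape==(3,3) else R.from_euler('xyz',o).as_matrix()
    return np.array(im['origin']),M@d
def atz(im,uv,z):
    o,d=ray(im,uv); return o+d*(z-o[2])/d[2]
def proj(im,p):
    f=200/np.tan(np.radians(im['fov_y'])/2)
    o=np.array(im['orientation'])
    M=o if o.shape==(3,3) else R.from_euler('xyz',o).as_matrix()
    c=M.T@(np.array(p)-np.array(im['origin']))
    return np.array([im['cx']+f*c[0]/-c[2], im['cy']-f*c[1]/-c[2]])
E
python3 - <<'E'
from h import *
for n in ['scene','top']:
    im=get_image(n); cv2.imwrite(f'pics/{n}0.png',im['color'])
    print(n,{k:v for k,v in im.items() if k!='color'})
    for t in ['drying_cabinet','left_lip','right_lip','catch_pivot','sample_dish_centre','small_dish_centre','tape','counter','marker']:
        r=models.place_of(n,t); print(t,[(np.round(x['uv'],1),round(x['score'],2)) for x in r[:2]])
s=ctrl.read_state();print(s)
E
```

```text
pics
scene {'fov_y': 53.534801763609465, 'cx': 322.3589196172338, 'cy': 202.58399123607765, 'origin': array([ 181.70943212, -474.98646742,  691.59644949]), 'orientation': array([ 0.72817636,  0.00392682, -0.839357  ])}
drying_cabinet [(array([300.4, 169.2]), 0.65)]
left_lip [(array([246.1, 169.4]), 0.63)]
right_lip [(array([285.2, 195.4]), 0.77)]
catch_pivot [(array([274.3, 171.7]), 0.63)]
sample_dish_centre []
small_dish_centre []
tape []
counter [(array([316.2, 271.3]), 0.67)]
marker [(array([393. , 305.4]), 0.78), (array([275.6, 171.8]), 0.53)]
top {'fov_y': 50.21215208128725, 'cx': 320.1364384918886, 'cy': 203.0343832851205, 'origin': array([ 524.52099288,  -89.14302833, 1116.78661678]), 'orientation': array([ 8.69426784e-02, -5.19521901e-04, -1.57347155e+00])}
drying_cabinet [(array([264.6, 179.8]), 0.66)]
left_lip [(array([237. , 223.8]), 0.77)]
right_lip [(array([291.8, 223.7]), 0.85)]
catch_pivot [(array([259.8, 209.3]), 0.53)]
sample_dish_centre []
small_dish_centre []
tape [(array([360.2, 214.8]), 0.75)]
counter [(array([357.5, 256.1]), 0.79)]
marker [(array([417.6, 238. ]), 0.64)]
{'clock': 1.0, 'qpos': array([ 1.21020686,  0.62836095,  0.03848474,  1.51740398, -0.02697399,
        0.99628035, -0.02001978]), 'qd': array([ 2.06873133e-03,  8.09023643e-04,  5.21854334e-04,  1.93094563e-04,
        9.07309332e-06,  9.48464830e-04, -7.95025951e-04]), 'tau': array([-2.85563174e-04, -5.63287425e+01,  1.22592732e+00, -1.93793803e+01,
        1.10349737e-02,  1.44253994e-03,  5.73399802e-06]), 'eef_pos': array([ 188.88398261, -621.97421813,  231.33720062]), 'tool_rot': array([-3.14156617e+00, -6.46662027e-05, -1.27602526e+00]), 'force': array([ 0.55498428, -0.28679977,  0.91735568]), 'torque': array([ 0.02494247, -0.01831336,  0.00698736]), 'width': 85.04581453940017}
```

Run:
```python
import cv2
a=cv2.imread('pics/top0.png');cv2.imwrite('pics/top0z.png',cv2.resize(a[110:290,190:450],None,fx=3,fy=3,interpolation=3))
a=cv2.imread('pics/scene0.png');cv2.imwrite('pics/scene0z.png',cv2.resize(a[100:330,190:450],None,fx=2.6,fy=2.6,interpolation=3))
```

```text
(no output)
```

View pics/top0z.png

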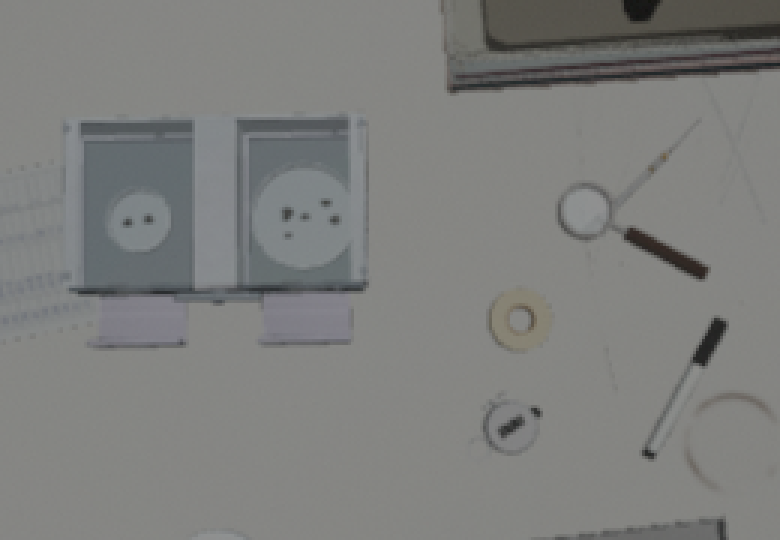

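View pics/scene0z.png

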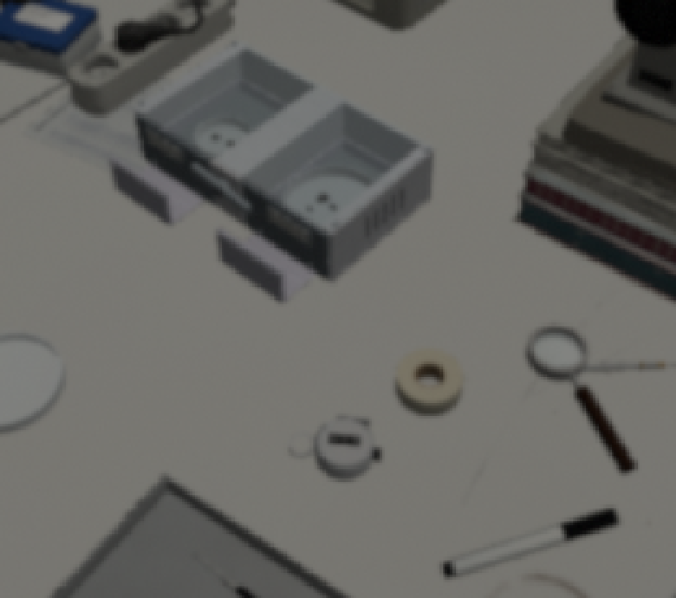

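View pics/scene0.png

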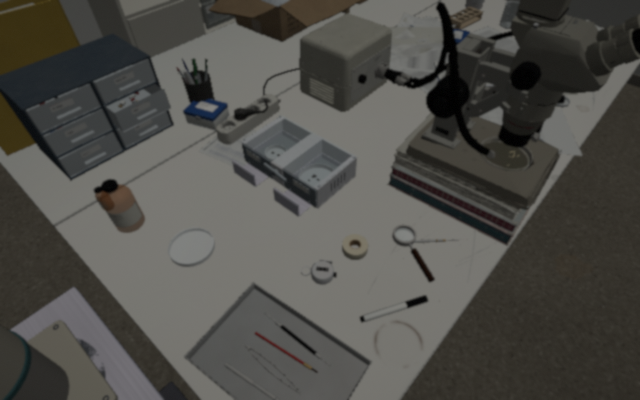

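View pics/top0.png

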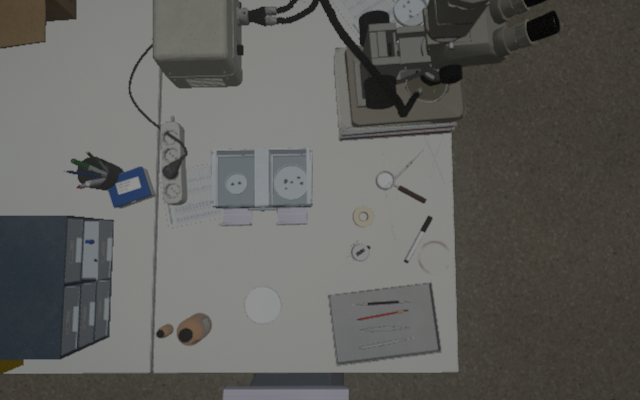

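Run:
```python
from h import *
from scipy.optimize import least_squares
T=get_image('top');S=get_image('scene')
def zt(x,y): return np.array([190+(x+.5)/3-.5,110+(y+.5)/3-.5])
def zs(x,y): return np.array([190+(x+.5)/2.6-.5,100+(y+.5)/2.6-.5])
obs=[(T,zt(65,120),(70,125,70)),(T,zt(367,118),(70,-125,70)),(T,zt(366,290),(-70,-125,70)),(T,zt(70,291),(-70,125,70)),
(T,np.array([237,223.8]),(-114,71,46)),(T,np.array([291.8,223.7]),(-114,-71,46)),(T,np.array([259.8,209.3]),(-79.5,0,48)),
(S,zs(330,232),(-70,-125,70)),(S,zs(433,150),(70,-125,70)),(S,zs(137,112),(-70,125,70)),(S,zs(237,42),(70,125,70)),
(S,np.array([246.1,169.4]),(-114,71,46)),(S,np.array([285.2,195.4]),(-114,-71,46)),(S,np.array([274.3,171.7]),(-79.5,0,48))]
def w(p,l): 
    c,s=np.cos(p[2]),np.sin(p[2]); return np.array([p[0]+c*l[0]-s*l[1],p[1]+s*l[0]+c*l[1],l[2]])
def fit(ob):
    f=lambda p:np.concatenate([proj(i,w(p,l))-uv for i,uv,l in ob])
    r=least_squares(f,[650,0,0],x_scale=[1,1,.01],loss='soft_l1');return r.x,f(r.x).reshape(-1,2)
for o in (obs,obs[:7],obs[7:]):
    p,r=fit(o);print(np.round(p,3));print(np.round(r,1).tolist())
p,_=fit(obs)
for n,l in dict(catchL=(-82,36,48),pivot=(-79.5,0,48),rlip=(-114,-71,46),llip=(-114,71,46)).items(): print(n,w(p,l).round(1))
for uv,n in [((363,215.5),'tape'),((361,252),'ctr'),((418,238),'mk')]: print(n,atz(T,uv,10).round(0))
```

```text
[6.80003e+02 5.48720e+01 1.00000e-02]
[[-0.0, 0.4], [-0.2, -0.2], [0.7, -1.4], [-2.3, -0.5], [-2.4, 0.3], [-0.6, -0.3], [3.0, 0.7], [0.4, 1.4], [0.8, 0.2], [-1.7, -1.3], [0.7, -0.4], [-2.9, -1.4], [0.5, 1.7], [0.2, 1.8]]
[6.79766e+02 5.40320e+01 8.00000e-03]
[[0.4, 0.4], [0.2, 0.0], [1.0, -1.2], [-2.0, -0.5], [-2.2, 0.4], [-0.4, -0.1], [3.2, 0.8]]
[6.81106e+02 5.66160e+01 1.30000e-02]
[[0.4, 0.7], [0.6, -0.5], [-1.9, -1.8], [0.4, -0.8], [-3.0, -1.9], [0.5, 1.0], [0.1, 1.2]]
catchL [597.7  90.1  48. ]
pivot [600.5  54.1  48. ]
rlip [566.7 -17.3  46. ]
llip [565.3 124.7  46. ]
tape [ 588. -201.   10.]
ctr [ 494. -195.   10.]
mk [ 530. -343.   10.]
```

Large dish: right tray (larger disc at about (291,182) in the top picture). Small dish: left. The catch is level, at about (263,209). I'll press its right end down with the back of the opened left finger.

```bash
cat >> h.py <<'E'
P=(680.0,54.9,0.010)
def c2w(l):
    c,s=np.cos(P[2]),np.sin(P[2]); return np.array([P[0]+c*l[0]-s*l[1],P[1]+s*l[0]+c*l[1],l[2]])
def delta(target):
    s=ctrl.read_state(); M=R.from_euler('xyz',s['tool_rot'])
    G=R.from_euler('xyz',[np.pi,0,-np.pi/2+P[2]])
    return (M.inv().apply(np.array(target)-s['eef_pos'])/1000).round(4),(M.inv()*G).as_rotvec().round(4)
E
python3 -c "
from h import *
print(c2w((-87.5,-82,140)),delta(c2w((-87.5,-82,140))))"
```

```text
[593.3243613  -27.97088545 140.        ] (array([-0.4509, -0.5595,  0.0914]), array([-1.000e-04, -1.000e-04,  2.848e-01]))
```

Emit:
move_arm:
  moves:
    - [[-0.022,-0.028,0,0,0,0.014],[-0.05,-0.062,0,0,0,0.03],[-0.083,-0.103,0,0,0,0.05],[-0.116,-0.144,0,0,0,0.07],[-0.15,-0.186,0,0,0,0.09],[-0.184,-0.228,0,0,0,0.11],[-0.218,-0.27,0,0,0,0.13],[-0.252,-0.312,0,0,0,0.15],[-0.286,-0.355,0,0,0,0.175],[-0.32,-0.397,0,0,0,0.2],[-0.354,-0.439,0,0,0,0.22],[-0.388,-0.481,0,0,0,0.24],[-0.415,-0.515,0.01,0,0,0.26],[-0.436,-0.54,0.03,0,0,0.275],[-0.447,-0.555,0.06,0,0,0.285],[-0.451,-0.5595,0.08,0,0,0.285],[-0.451,-0.5595,0.091,0,0,0.285],[-0.451,-0.5595,0.091,0,0,0.285]]
  jaw: 1

```text
clock: 3.35
eef_pos: [592.6, -28.5, 139.9]
tool_rot: [3.14, -0.0, -1.562]
force: [-0.3, -0.0, 0.5]
width: 85.7
```

```bash
cat > look.py <<'E'
import sys
from h import *
k=sys.argv[1]
T=get_image('top');S=get_image('scene')
a=cv2.resize(T['color'][150:250,190:350],None,fx=3.6,fy=3.6,interpolation=3);b=cv2.resize(S['color'][80:230,210:380],None,fx=3.4,fy=3.4,interpolation=3)
b=cv2.convertScaleAbs(b,alpha=1.7);a=cv2.convertScaleAbs(a,alpha=1.7)
cv2.imwrite(f'pics/t{k}.png',a);cv2.imwrite(f'pics/s{k}.png',b)
s=ctrl.read_state()
print(s['clock'],s['eef_pos'].round(1),s['tool_rot'].round(3),s['force'].round(2))
E
python3 look.py 1
```

```text
3.45 [593.6 -28.6 141.1] [-3.14  -0.    -1.562] [-0.14 -0.02  0.5 ]
```

View pics/s1.png

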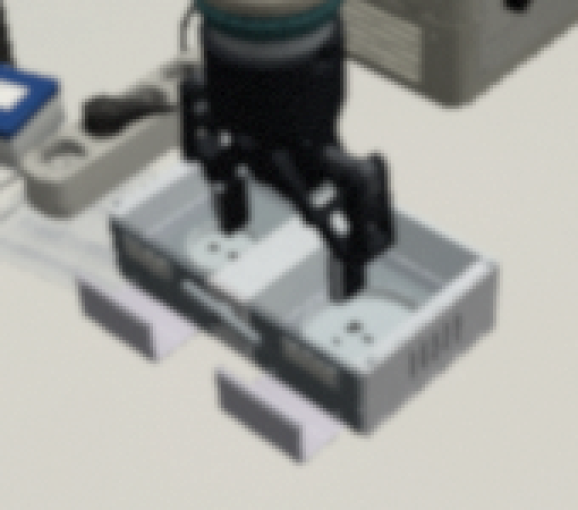

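View pics/t1.png

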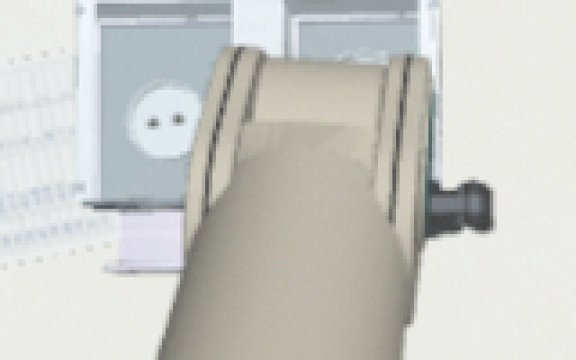

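Run:
```python
from h import *
S=get_image('scene')
for q in [(220,228),(247,232),(234,235),(330,296),(362,299),(348,300)]:
    uv=(210+(q[0]+.5)/3.4-.5,80+(q[1]+.5)/3.4-.5)
    o,d=ray(S,uv); print(q,(o+d*(593.5-o[0])/d[0]).round(0))
im=S['color'];
cv2.imwrite('pics/s1f.png',cv2.convertScaleAbs(cv2.resize(im[80:175,255:335],None,fx=6,fy=6,interpolation=2),alpha=2.5))
```

```text
(220, 228) [594.  34. 145.]
(247, 232) [594.   9. 156.]
(234, 235) [594.  21. 146.]
(330, 296) [594. -60. 146.]
(362, 299) [594. -86. 159.]
(348, 300) [594. -75. 152.]
```

View pics/s1f.png

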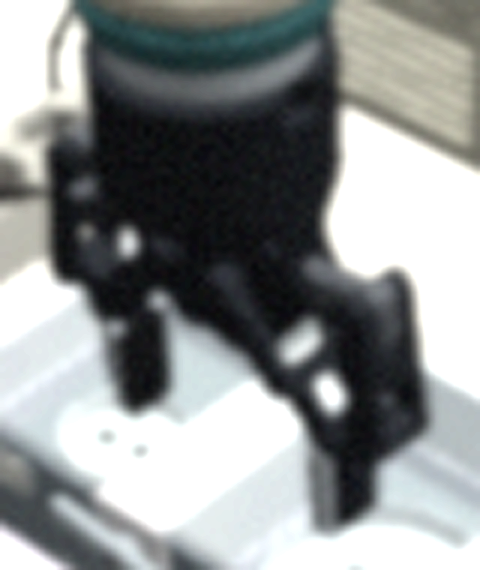

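Emit:
move_arm:
  moves:
    - [[0,0,0.02,0,0,0],[0,0,0.05,0,0,0],[0,0,0.075,0,0,0],[0,0,0.09,0,0,0],[0,0,0.093,0,0,0],[0,0,0.093,0,0,0]]

```text
clock: 4.25
eef_pos: [593.9, -28.0, 48.0]
tool_rot: [-3.14, -0.0, -1.561]
force: [0.7, 0.7, -0.1]
width: 85.4
```

```bash
python3 look.py 2
python3 - <<'E'
from h import *
S=get_image('scene');
cv2.imwrite('pics/s2f.png',cv2.convertScaleAbs(cv2.resize(S['color'][110:210,230:340],None,fx=6,fy=6,interpolation=2),alpha=2.5))
E
```

```text
4.35 [594.  -27.9  48.3] [-3.14  -0.    -1.561] [0.05 0.16 0.21]
```

View pics/s2f.png

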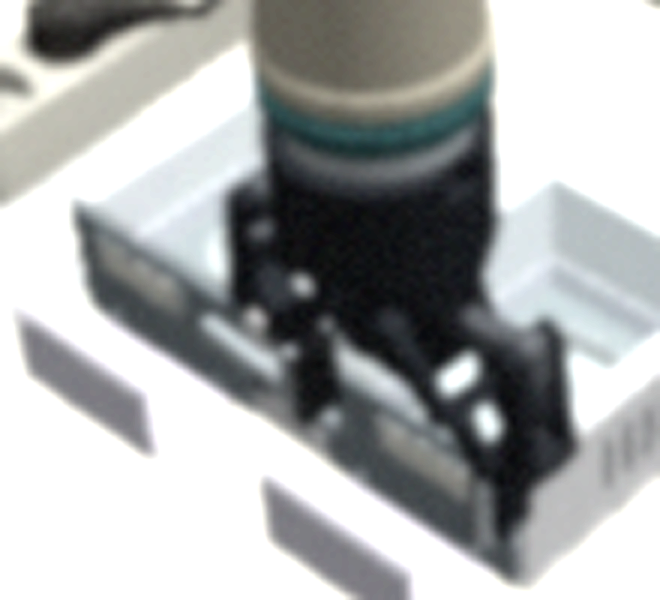

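Emit:
move_arm:
  moves:
    - [[-0.004,0,0.003,0,0,0],[-0.004,0,0.008,0,0,0],[-0.004,0,0.013,0,0,0],[-0.004,0,0.018,0,0,0],[-0.004,0,0.022,0,0,0],[-0.004,0,0.023,0,0,0]]

```text
clock: 5.15
eef_pos: [592.8, -23.9, 23.9]
tool_rot: [3.141, 0.0, -1.561]
force: [-1.0, 1.2, 0.7]
width: 85.4
```

```bash
python3 look.py 3
python3 - <<'E'
from h import *
S=get_image('scene');
cv2.imwrite('pics/s3f.png',cv2.convertScaleAbs(cv2.resize(S['color'][110:210,230:340],None,fx=6,fy=6,interpolation=2),alpha=2.5))
E
```

```text
5.25 [592.9 -23.9  24.1] [ 3.141 -0.    -1.561] [-1.83 -0.25  0.44]
```

View pics/s3f.png

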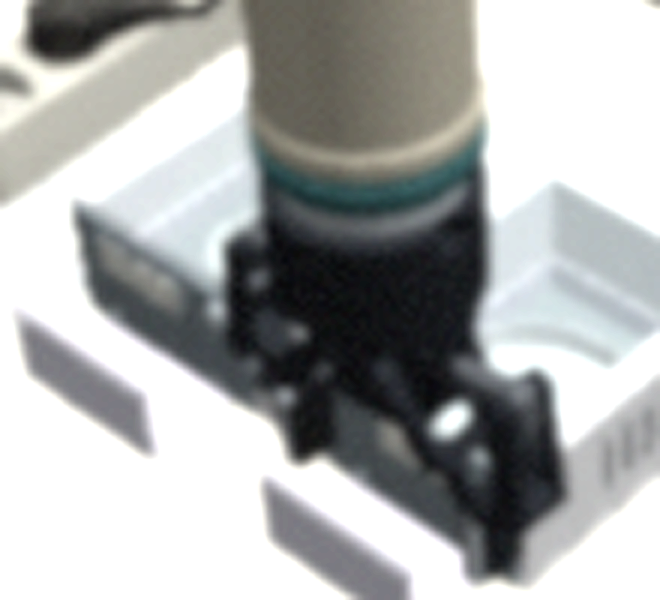

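Emit:
move_arm:
  moves:
    - [[-0.002,0,0.003,0,0,0],[-0.004,0,0.006,0,0,0],[-0.006,0,0.009,0,0,0],[-0.008,0,0.011,0,0,0],[-0.01,0,0.011,0,0,0],[-0.011,0,0.011,0,0,0],[-0.011,0,0.011,0,0,0]]

```text
clock: 6.18
eef_pos: [593.2, -12.6, 13.4]
tool_rot: [-3.141, 0.0, -1.561]
force: [-1.8, -2.2, -0.4]
width: 85.5
```

```bash
python3 look.py 4
python3 - <<'E'
from h import *
S=get_image('scene');
cv2.imwrite('pics/s4f.png',cv2.convertScaleAbs(cv2.resize(S['color'][110:210,230:340],None,fx=6,fy=6,interpolation=2),alpha=2.5))
E
```

```text
6.275 [593.2 -12.7  13.4] [-3.141  0.    -1.561] [-0.66 -1.51  0.32]
```

View pics/s4f.png

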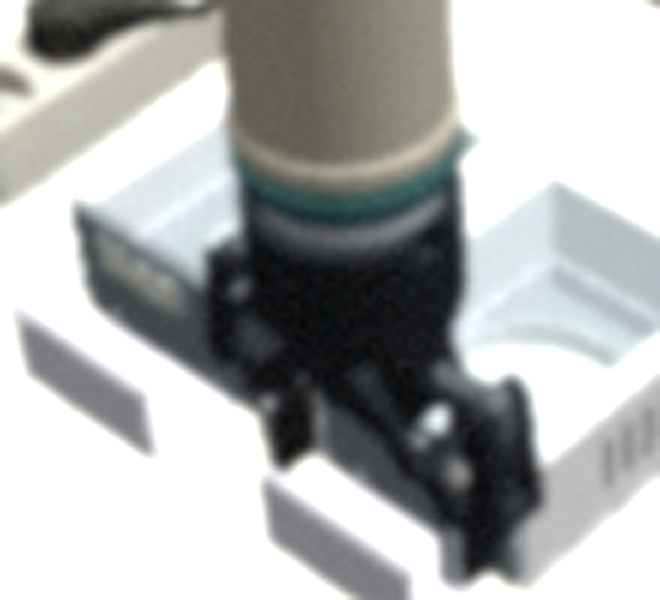

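View pics/t4.png

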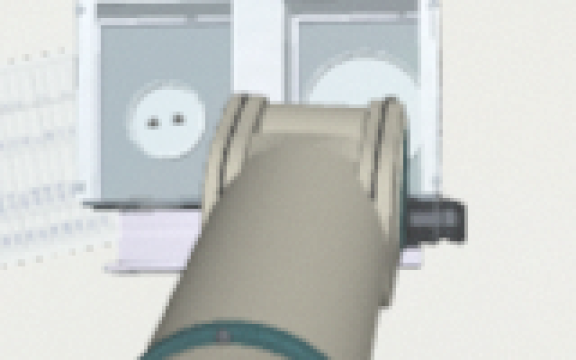

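Emit:
move_arm:
  moves:
    - [[0.005,0,0,0,0,0],[0.015,0,-0.005,0,0,0],[0.025,0,-0.03,0,0,0],[0.03,0.02,-0.07,0,0,0],[0.035,0.06,-0.11,0,0,0],[0.04,0.1,-0.13,0,0,0],[0.06,0.11,-0.13,0,0,0],[0.06,0.11,-0.13,0,0,0]]
  jaw: 0

```text
clock: 7.32
eef_pos: [483.4, -76.0, 144.3]
tool_rot: [-3.14, -0.001, -1.565]
force: [0.7, 0.3, -1.1]
width: 0.2
```

```bash
python3 look.py 5
```

```text
7.425 [484.6 -74.  143.6] [-3.14   0.    -1.562] [0.18 1.01 0.29]
```

View pics/s5.png

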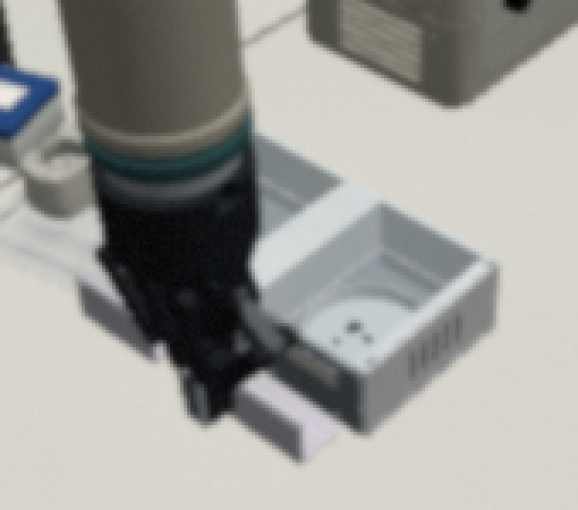

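View pics/t5.png

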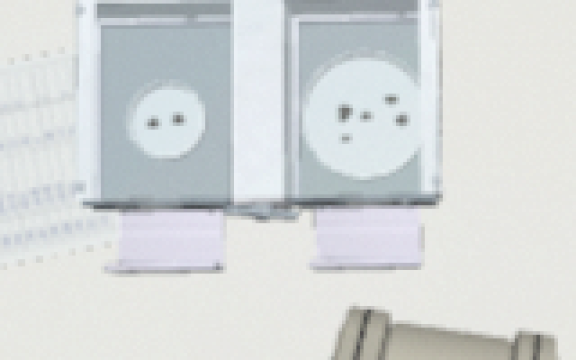

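Run:
```python
from h import *
T=get_image('top')
cv2.imwrite('pics/t5f.png',cv2.convertScaleAbs(cv2.resize(T['color'][185:230,215:315],None,fx=8,fy=8,interpolation=2),alpha=1.7))
for th in (.3,.6,.8,1.0,1.2,1.4,1.57):
    q=[proj(T,c2w((-82.5,sg*36*np.cos(th),48+sg*36*np.sin(th)))) for sg in(1,-1)]
    print(th,[((a-[215,185])*8+3.5).round(0) for a in q])
```

```text
0.3 [array([270., 212.]), array([499., 214.])]
0.6 [array([280., 210.]), array([487., 216.])]
0.8 [array([292., 208.]), array([474., 218.])]
1.0 [array([308., 207.]), array([458., 219.])]
1.2 [array([328., 206.]), array([440., 220.])]
1.4 [array([350., 205.]), array([419., 220.])]
1.57 [array([370., 205.]), array([400., 221.])]
```

View pics/t5f.png

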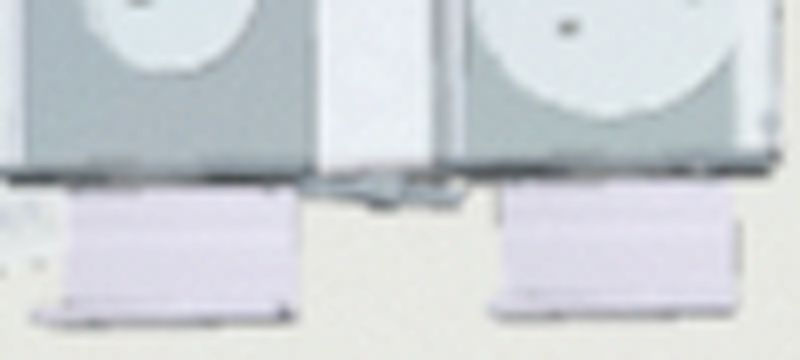

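The top view puts the catch at roughly 1.0 rad, which isn't enough. The pivot model matches, and the finger's back turned out thinner than I assumed. I'll finish by nudging the raised left end to the right with shut fingers, from above lid level.

```bash
python3 -c "
from h import *
for l in ((-87,50,120),(-87,50,66),(-87,12,66)): print(c2w(l),delta(c2w(l)))"
```

```text
[592.5043583  104.02751452 120.        ] (array([-0.1764, -0.1096,  0.0235]), array([-0.001 ,  0.0004,  0.0001]))
[592.5043583  104.02751452  66.        ] (array([-0.1764, -0.1096,  0.0775]), array([-0.001 ,  0.0004,  0.0001]))
[592.88435196  66.0294145   66.        ] (array([-0.1384, -0.1096,  0.0775]), array([-0.001 ,  0.0004,  0.0001]))
```

Emit:
move_arm:
  moves:
    - [[-0.03,-0.01,0,0,0,0],[-0.07,-0.03,0,0,0,0],[-0.12,-0.06,0,0,0,0],[-0.16,-0.09,0,0,0,0],[-0.176,-0.108,0.01,0,0,0],[-0.176,-0.11,0.03,0,0,0],[-0.176,-0.11,0.06,0,0,0],[-0.176,-0.11,0.077,0,0,0],[-0.175,-0.11,0.077,0,0,0],[-0.17,-0.11,0.077,0,0,0],[-0.165,-0.11,0.077,0,0,0],[-0.16,-0.11,0.077,0,0,0],[-0.155,-0.11,0.077,0,0,0],[-0.151,-0.11,0.077,0,0,0],[-0.148,-0.11,0.077,0,0,0],[-0.148,-0.11,0.077,0,0,0]]
  jaw: 0

```text
clock: 9.48
eef_pos: [592.2, 74.4, 66.3]
tool_rot: [3.141, -0.001, -1.562]
force: [-0.0, 0.3, -0.3]
width: 0.2
```

```bash
python3 look.py 6
python3 - <<'E'
from h import *
S=get_image('scene');
cv2.imwrite('pics/s6f.png',cv2.convertScaleAbs(cv2.resize(S['color'][110:210,230:340],None,fx=6,fy=6,interpolation=2),alpha=2.2))
E
```

```text
9.575 [592.   74.5  66.1] [ 3.141e+00 -1.000e-03 -1.561e+00] [ 0.77 -0.07  0.04]
```

View pics/s6f.png

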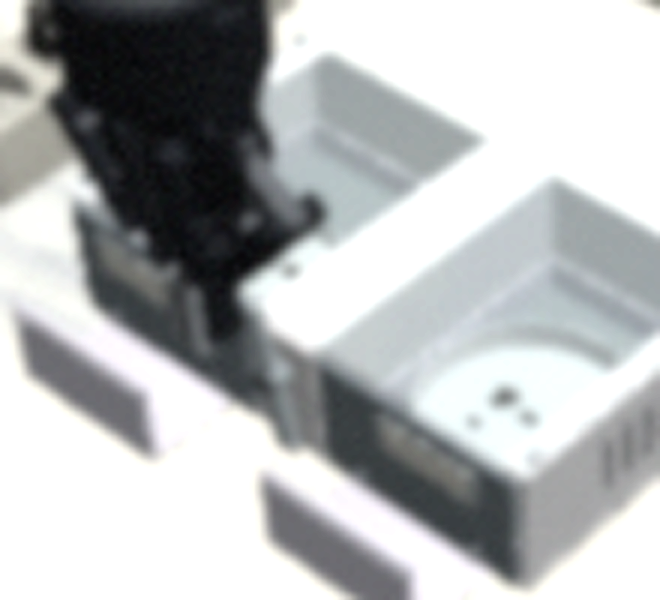

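Emit:
move_arm:
  moves:
    - [[0.002,0,0,0,0,0],[0.004,0,0,0,0,0],[0.006,0,0,0,0,0],[0.007,0,0,0,0,0],[0.007,0,0,0,0,0]]

```text
clock: 10.25
eef_pos: [592.3, 67.9, 66.3]
tool_rot: [-3.141, -0.0, -1.561]
force: [1.3, 1.7, 1.5]
width: 0.0
```

Run:
```python
from h import *
S=get_image('scene');print(ctrl.read_state()['force'])
cv2.imwrite('pics/s7f.png',cv2.convertScaleAbs(cv2.resize(S['color'][110:210,230:340],None,fx=6,fy=6,interpolation=2),alpha=2.2))
for th in (1.,1.2,1.4,1.57):
    q=[proj(S,c2w((-82.5,sg*36*np.cos(th),48+sg*36*np.sin(th)))) for sg in(1,-1)]
    print(th,[((a-[230,110])*6+2.5).round(0) for a in q])
```

```text
[ 0.59478255  0.9133382  -0.2122986 ]
1.0 [array([221., 307.]), array([306., 465.])]
1.2 [array([231., 308.]), array([295., 464.])]
1.4 [array([244., 312.]), array([283., 459.])]
1.57 [array([255., 319.]), array([272., 452.])]
```

View pics/s7f.png

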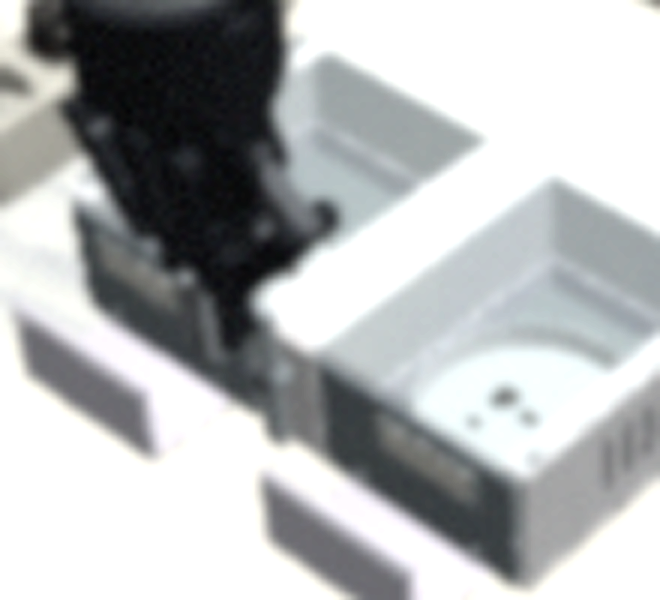

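Emit:
move_arm:
  moves:
    - [[0.002,0,0,0,0,0],[0.003,0,0,0,0,0],[0.003,0,0,0,0,0],[0,0,0,0,0,0],[-0.01,0,0,0,0,0],[-0.015,0,-0.02,0,0,0],[-0.015,0.03,-0.05,0,0,0],[-0.01,0.08,-0.07,0,0,0],[0.03,0.12,-0.07,0,0,0],[0.08,0.12,-0.07,0,0,0],[0.13,0.12,-0.07,0,0,0],[0.139,0.12,-0.07,0,0,0],[0.139,0.12,-0.07,0,0,0]]

```text
clock: 11.92
eef_pos: [473.6, -72.3, 136.3]
tool_rot: [3.142, 0.0, -1.563]
force: [0.7, 0.5, -0.5]
width: 0.1
```

```bash
python3 look.py 8
python3 - <<'E'
from h import *
T=get_image('top')
cv2.imwrite('pics/t8f.png',cv2.convertScaleAbs(cv2.resize(T['color'][185:230,215:315],None,fx=8,fy=8,interpolation=2),alpha=1.7))
for l in ((-94,-71,100),): print(c2w(l),delta(c2w(l)))
E
```

```text
12.025 [473.8 -70.4 136.2] [ 3.141e+00  1.000e-03 -1.559e+00] [-1.09  0.8  -0.85]
[586.71468813 -17.03643436 100.        ] (array([-0.0517, -0.1137,  0.0362]), array([0.0003, 0.0008, 0.0024]))
```

View pics/t8f.png

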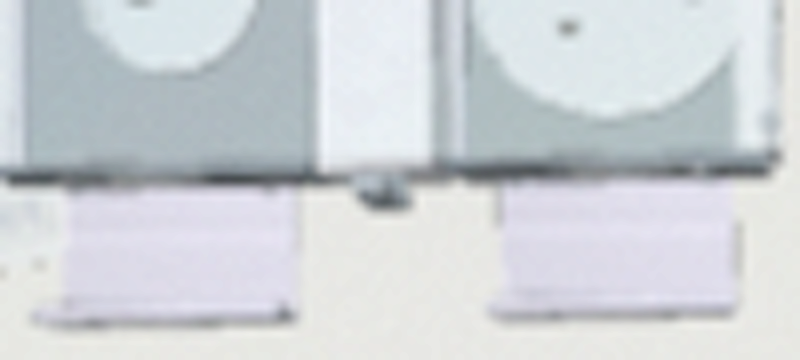

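View pics/s8.png

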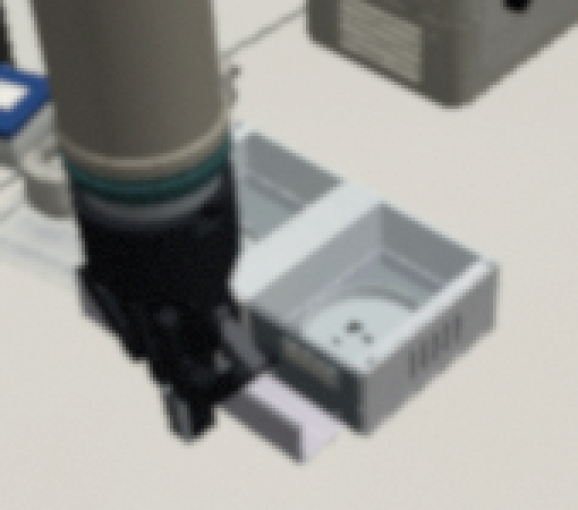

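The top view now shows the catch upright: its extent is only 355–410 px of the crop, and both trays are still shut. Next I'll hook the right lip.

Emit:
move_arm:
  moves:
    - [[-0.02,-0.03,0,0,0,0],[-0.04,-0.075,0,0,0,0],[-0.052,-0.11,0,0,0,0],[-0.052,-0.114,0.01,0,0,0],[-0.052,-0.114,0.036,0,0,0],[-0.052,-0.114,0.056,0,0,0],[-0.052,-0.114,0.071,0,0,0],[-0.052,-0.114,0.075,0,0,0],[-0.052,-0.114,0.075,0,0,0]]

```text
clock: 13.2
eef_pos: [587.1, -18.8, 61.4]
tool_rot: [3.142, 0.0, -1.561]
force: [0.4, 0.6, 0.2]
width: 0.3
```

```bash
python3 look.py 9
```

```text
13.3 [587.6 -18.9  62. ] [-3.14  -0.    -1.561] [-0.72  0.85 -0.75]
```

View pics/s9.png

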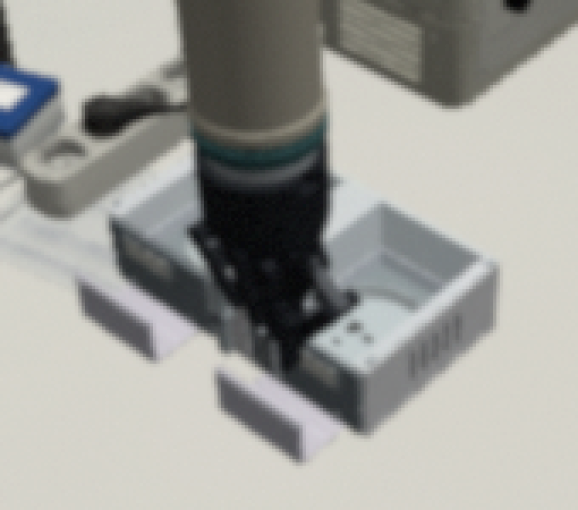

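Emit:
move_arm:
  moves:
    - [[0,0,0.01,0,0,0],[0,0,0.022,0,0,0],[0,0,0.033,0,0,0],[0,0,0.038,0,0,0],[0,0,0.038,0,0,0]]

```text
clock: 13.92
eef_pos: [586.8, -18.9, 22.7]
tool_rot: [3.141, 0.0, -1.561]
force: [-0.2, -0.6, 0.4]
width: -0.1
```

```bash
python3 look.py 10
```

```text
14.025 [587.3 -19.   23.4] [-3.141 -0.    -1.561] [0.05 0.07 0.42]
```

View pics/s10.png

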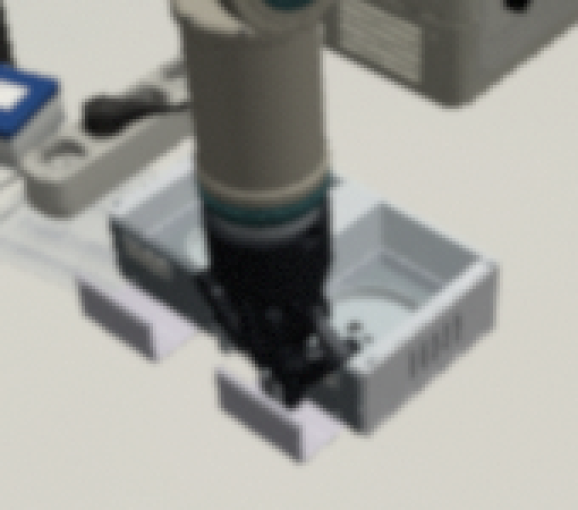

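Emit:
move_arm:
  moves:
    - [[0,0.002,0,0,0,0],[0,0.005,0,0,0,0],[0,0.008,0,0,0,0],[0,0.011,0,0,0,0],[0,0.015,0,0,0,0],[0,0.019,0,0,0,0],[0,0.023,0,0,0,0],[0,0.027,0,0,0,0],[0,0.031,0,0,0,0],[0,0.035,0,0,0,0],[0,0.039,0,0,0,0],[0,0.043,0,0,0,0],[0,0.046,0,0,0,0],[0,0.049,0,0,0,0],[0,0.05,0,0,0,0],[0,0.05,0,0,0,0]]

```text
clock: 16.02
eef_pos: [536.8, -19.4, 23.2]
tool_rot: [3.141, 0.0, -1.561]
force: [0.7, -0.7, 0.1]
width: -0.0
```

```bash
python3 look.py 11
```

```text
16.125 [536.8 -19.3  23.2] [ 3.141  0.    -1.561] [ 1.51 -0.65  0.88]
```

View pics/s11.png

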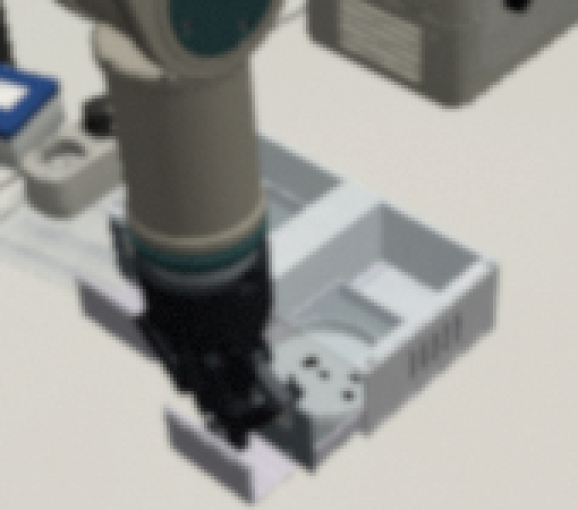

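View pics/t11.png

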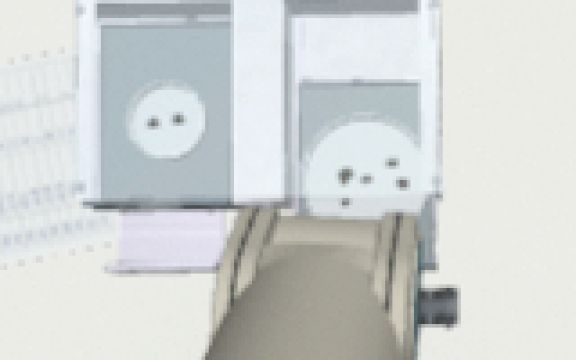

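Emit:
move_arm:
  moves:
    - [[0,0.002,0,0,0,0],[0,0.005,0,0,0,0],[0,0.009,0,0,0,0],[0,0.013,0,0,0,0],[0,0.017,0,0,0,0],[0,0.021,0,0,0,0],[0,0.025,0,0,0,0],[0,0.029,0,0,0,0],[0,0.033,0,0,0,0],[0,0.037,0,0,0,0],[0,0.041,0,0,0,0],[0,0.045,0,0,0,0],[0,0.049,0,0,0,0],[0,0.053,0,0,0,0],[0,0.056,0,0,0,0],[0,0.059,0,0,0,0],[0,0.061,0,0,0,0],[0,0.063,0,0,0,0],[0,0.064,0,0,0,0],[0,0.064,0,0,0,0]]

```text
clock: 18.62
eef_pos: [472.9, -20.0, 23.3]
tool_rot: [3.141, 0.0, -1.561]
force: [1.9, -1.4, -0.3]
width: -0.1
```

Emit:
move_arm:
  moves:
    - [[0,0.001,0,0,0,0],[0,0.002,0,0,0,0],[0,0.003,0,0,0,0],[0,0.004,0,0,0,0],[0,0.004,0,0,0,0]]

```text
clock: 19.25
eef_pos: [472.4, -19.9, 23.6]
tool_rot: [-3.136, -0.001, -1.561]
force: [7.6, -0.4, -3.1]
width: -0.2
```

Emit:
move_arm:
  moves:
    - [[0,0.001,0,0,0,0],[0,0.002,0,0,0,0],[0,0.002,0,0,0,0]]

```text
clock: 19.62
eef_pos: [472.3, -19.9, 23.8]
tool_rot: [-3.133, -0.0, -1.561]
force: [11.9, -0.5, -7.9]
width: -0.1
```

```bash
python3 look.py 12
```

```text
19.725 [472.3 -19.9  23.8] [-3.134 -0.    -1.561] [12.54 -0.74 -7.65]
```

View pics/t12.png

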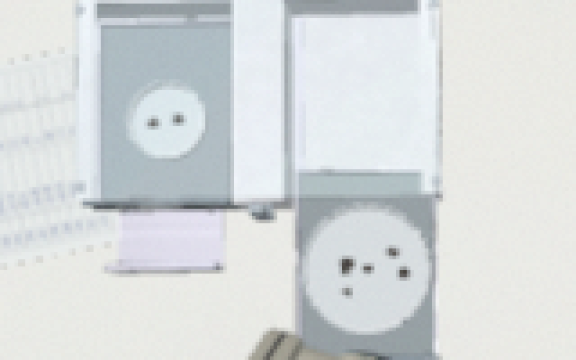

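Emit:
move_arm:
  moves:
    - [[0,-0.003,0,0,0,0],[0,-0.006,0,0,0,0],[0,-0.01,0,0,0,0],[0,-0.013,0,0,0,0],[0,-0.013,0,0,0,0]]

```text
clock: 20.35
eef_pos: [479.9, -19.8, 23.2]
tool_rot: [3.141, 0.0, -1.561]
force: [0.6, -0.5, -0.1]
width: 0.1
```

Emit:
move_arm:
  moves:
    - [[0,0,-0.01,0,0,0],[0,0,-0.03,0,0,0],[0,0,-0.07,0,0,0],[0,0,-0.12,0,0,0],[0.05,0,-0.17,0,0,0],[0.1,0,-0.18,0,0,0],[0.16,0,-0.18,0,0,0],[0.2,0,-0.18,0,0,0],[0.2,0,-0.18,0,0,0],[0.2,0,-0.18,0,0,0]]

```text
clock: 21.6
eef_pos: [481.7, -219.0, 203.5]
tool_rot: [3.141, 0.001, -1.561]
force: [0.9, -0.2, -0.3]
width: -0.0
```

```bash
python3 look.py 13
python3 - <<'E'
from h import *
T=get_image('top')
cv2.imwrite('pics/t13f.png',cv2.convertScaleAbs(cv2.resize(T['color'][130:290,200:400],None,fx=3.7,fy=3.7,interpolation=2),alpha=1.7))
for q in (0,.102,.11): print(q,proj(T,c2w((-114-1000*q,-71,46))).round(1))
print([(x['uv'],x['score']) for x in models.place_of('top','right_lip')])
print([(x['uv'],x['score']) for x in models.place_of('top','tape')],[(x['uv'],x['score']) for x in models.place_of('top','counter')])
E
```

```text
21.7 [ 482.1 -218.2  203.4] [ 3.141e+00  1.000e-03 -1.559e+00] [-0.14 -0.05  0.33]
0 [291.2 223.4]
0.102 [291.5 264.5]
0.11 [291.5 267.7]
[([291.9, 269.3], 0.95)]
[([361.9, 211.9], 0.61)] [([359.1, 254.4], 0.51)]
```

View pics/t13f.png

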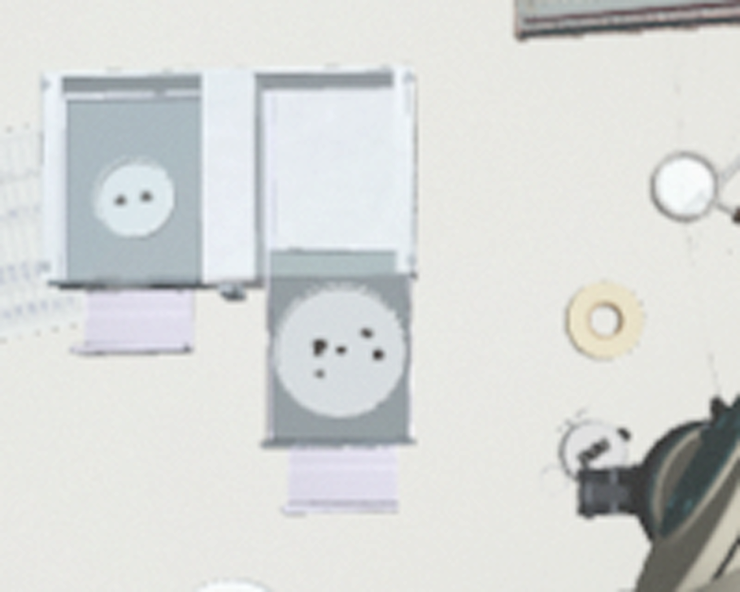

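View pics/s13.png

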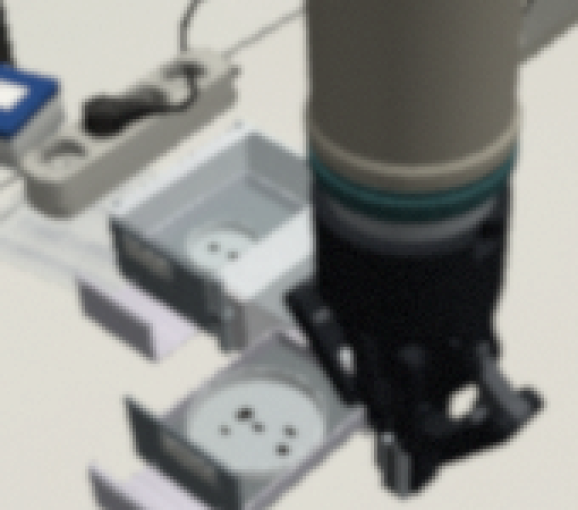

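The right tray is out, with its lip at row 269.3 against about 267.7 predicted for the full 110 mm. The catch is upright, the left tray is shut, both dishes lie flat, and the arm is clear.

```bash
python3 -c "
from h import *
print(job.finish_job())"
```

```text
the job is handed in; nothing more can be done
None
```

The tray with the large dish is out to its stop and the job is handed in, at about 22 of the 48 s. The system gives no verdict, so this rests on my own checks.

- **Finding the dish:** the camera images showed the large dish in the right tray and the small one in the left.
- **Catch:** pressing its right end down with one open finger turned it only to about 1.0 rad. I finished by nudging the raised left end sideways with shut fingers. The top view then showed it upright, at roughly 1.5 rad, with both trays still shut.
- **Right tray:** I lowered the shut fingertips behind the right lip and drew the tray out gently until it stopped. At the stop the arm stalled and the force rose to about 12 N. I then backed off, lifted clear and moved aside.

**Last checks:**
- **Tray position:** the lip lay at image row 269.3, against 267.7 predicted for the full 110 mm and 264.5 for the required 102 mm.
- **Other tray and dishes:** the left tray was shut and both dishes looked flat and still.
- **Arm:** it was touching nothing, with measured force within noise.
- **Bystanders:** the tape and counter read within about 3 px (8 mm) of their first readings. That is near the network's scatter, and neither looked moved. I did not re-check the marker, but the arm only passed well above it.

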